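# Put the banjo fitting away in the touch-lid parts box

## Robot

A 6-joint arm with a two-finger parallel gripper is mounted at the origin on the work surface. World frame = base frame: x ahead of the robot, y to its left, z up, the work surface at z = 0. Lengths are in m, angles in rad, forces in N, time in s.
With the tool pointing down it reaches from about 0.275 to 0.85 m from the base axis. Payload 19 kg.
Tool frame: the origin (TCP) lies midway between the tips of the shut fingers; the grasp point (between the pads) lies 19 mm behind it; z points along the fingers, y is the line along which they close (so a half turn about z gives the same grasp; the last joint's range is limited). The gripper opens to 85 mm and grips with 20 to 120 N. Pads are 22 mm wide; open, the fingers measure 114 mm over their backs; the gripper's body (76 mm by 85 mm) begins 54 mm behind the grasp point. The pads swing forward as they close: fully open they stand 13 mm farther back than shut.
Start: joints at [-1.473, 0.15, 1.437, -0, 1.554, -0.134], TCP at [0.132, -0.56, 0.231] pointing down, gripper open.
Joint ranges: [-2.8, 2.8], [-0.68, 2.1], [0.12, 2.68], [-1.39, 4.53], [0.16, 2.79], [-2.81, 2.81]. Speed limits (rad/s): [1.89, 1.89, 2.22, 3.01, 3.01, 3.01].

## Interface

Orientations are given as [roll, pitch, yaw] about the fixed x, y, z axes, in that order (R = Rz(yaw) Ry(pitch) Rx(roll)).
In Python, from bench import arm gives the robot as it stands.
- The arm moves only by the tool move_arm, never from a script. Its arguments are lists of equal length, an entry for each row: "hand": the finger opening in m, from 0 to 0.0854; "linear": the shift along the world's x, y, z in m, a list of three; "roll": the turn about the world's z in rad. A call has 1 to 12 rows; each row shifts and turns the commanded pose from where the row before left it; what a row does not reach is not made up. A row lasts 1/8 s, in which the tool goes at most 62.5 mm and 10.7 degrees, less where a joint would pass 70% of its speed; a pose out of reach is approached as far as the arm can. A call with a gripper value outside its range is refused whole. The fingers move at their own pace and stop on an object; "newtons" is the grip in N (left out, the last holds). Time passes only in rows, so rows that do not move let the fingers close. It gives the time, the measured TCP pose, the force, the opening and the grip force at its end, in the units of the state.
- arm.get_obs(): the state, without advancing time (a new reading comes with each control period).
- arm.read_camera(name): name is "scene" or "top" or "wrist"; returns a dict with "pixels" (420x560x3 uint8, red, green, blue), "range_z" (420x560 float32, m along the optical axis (not along the pixel's ray), 0 where there is no reading), "fx", "fy", "cx", "cy" (pixels), "rvec" (rotation vector, rad) and "tvec" (3), from world to camera coordinates, as OpenCV has them; the wrist camera has in their place "hand_eye" (4x4, takes a point from camera to tool coordinates, whose origin is the TCP and whose axes are the flange's). Camera axes: x right, y down, z forward; pixel columns grow to the right and rows downward; lengths in m; the calibration is good to about 2 mm. A picture is of the moment at which its call begins: read the wrist's pose just before it.
- arm.finish_job(): hands the job in; it is judged then, once.
The state is a dict: "t": time; "joint_pos": joint angles; "joint_velocities": joint speeds; "joint_torque": joint torques, N m; "tcp_pos": TCP position; "tcp_rot": TCP orientation; "force": force on the tool from outside, world axes, zero at the start; "moment": the same for the moment, N m; "finger_gap": finger opening in m; "finger_force": force on a finger pad.
Only numpy, scipy, OpenCV 4.12 (cv2) and the standard library are available. Lean on these libraries where they do the work, as an engineer would, in place of code of your own. Each camera call takes 0.05 s, during which the arm holds its last target. There are 200 camera calls.

## Task

Put the brass banjo fitting, the one with the round eye, away in the parts box: press the lid's front tab so that its push-push catch lets go and the lid swings open, lower the fitting inside and let go of it there, then push the lid down again until the catch takes it and it stays shut by itself. Use a light hand: the catch clicks somewhere below the lid's rest and comes up against a firm stop just after, so feel for it and do not force it, and leave the other fittings where they lie.

Things in the scene. Friction and masses are not known exactly. Their poses are not given: they have to be found in the camera images.
- parts_box: grey-green enamelled steel parts box with a sprung lid, screwed to the bench; tub 140 (x) by 186 (y), shut lid's top 91 mm up. Origin: centre of the tub's underside, on the worktop. x points from the front (latch, robot's side) to the back (hinge), z up. Front and side rims 72 mm up, back wall 83 mm up
- box_floor (a point): middle of the box's inner floor (rubber, 6 mm above the worktop, 134 by 180 mm inside); axes as the box
- lid (a joint): lid angle about its hinge, rad: 0 shut on its catch, 1.85 fully open (a little past upright, leaning to the back), below 0 while pressed down past its rest. Springs always drive it open (damped, about 1 s for the swing) and hold it open: at the tab 6 N when nearly shut, 2 N when open. It must be pushed shut against them all the way
- lid_hinge (a point): middle of the lid's hinge axis, which runs along the box's y at x 70, z 88 mm of the box. The lid is a 3 mm sheet, its underside in the plane through the axis, 145 mm long and 197 mm wide, with a 60 mm wide tab that reaches 175 mm from the axis
- lid_tab (a point): where to press: middle of the tab at the lid's front edge, on the upper (outer) face, 158 mm from the hinge axis; moves with the lid
- latch (a point): push-push catch in the housing on the box's front (34 deep, 44 wide, top 74 mm up; point: middle of its top). Pressing the tab past the click and letting go frees the shut lid, or catches the open one at 0; each press changes over. The click lies 3 to 12 mm below the shut rest, unknown each time; 1 to 2 mm past it is a firm stop (the press takes 6 to 10 N, then climbs steeply). Over 30 N on box or lid damages it
- banjo_center (a point): brass banjo fitting lying flat: round eye (30 mm across, 14 thick, 15 mm hole) on a hexagonal neck (14 mm across flats, 26 long) ending in a 10 mm hose tail; 75 mm long, about 110 g. Point: middle of the neck, half-way up (7 mm); grip here, across the neck. x runs along the neck from the eye (centre at x -27 mm) to the tail (end at x +34 mm)
- nipple_center (a point): a bystander: galvanized hex pipe nipple lying on its side, 52 mm long, 24 mm across; point at its middle
- cap_center (a point): a bystander: chrome pipe cap, mouth down, 36 mm across, 26 mm high; point at its middle
- coupling_center (a point): a bystander: orange plastic pipe coupling standing on end, 40 mm across, 46 mm high; point at its middle
- hose_tail_center (a point): a bystander: straight brass hose tail with a hex and no eye, lying, 63 mm long, 19 mm across the hex; point at its middle
- elbow_center (a point): a bystander: copper 90 degree elbow lying flat, 47 mm over each leg, 28 mm high; point at its middle
- tee_center (a point): a bystander: galvanized pipe tee lying on its side, 66 mm long, 32 mm high; point at its middle
Things that resemble listed ones, but are neither listed nor needed, are in the scene too. What is shaped like the part that bears banjo_center but blue is not meant.

How it is judged:
By the outcome, as a careful person would: the job done as asked, in the order asked, and still so for the second after the job is handed in, with the robot touching nothing.
It also fails if it takes over 72 s, if anything falls off the work surface, if the arm or the gripper's body presses on something with over 40 N, if the wrist force passes 120 N, or if a joint passes its speed limit or range.

## Working session

There is one attempt and no reset: what is moved stays moved. The work goes in short steps, Python scripts to look and compute and a tool call to move; the robot and the scene stay as the last step left them, time stands still between calls to the robot, and variables do not carry over. Pictures are saved under pics/ and viewed, at most 10 in all, crops included, and the job is handed in when it is done.

Besides the shell and the picture viewer there is one more tool, called after "Call:" by a JSON object that holds its "fn" and its "kwargs", one argument or row to a line. move_arm: Moves the arm, as the interface text tells. Its arguments: {"type":"object","properties":{"hand":{"type":"array","items":{"type":"number"}},"linear":{"type":"array","items":{"type":"array","items":{"type":"number"}}},"roll":{"type":"array","items":{"type":"number"}},"newtons":{"type":"number"}},"required":["hand","linear","roll"]}

```bash
mkdir -p pics
cat > h.py <<'E'
import numpy as np,cv2
from bench import arm
def cam(n):
    o=arm.get_obs(); c=arm.read_camera(n)
    if 'rvec' in c:
        R=cv2.Rodrigues(np.array(c['rvec'],float))[0]; t=np.array(c['tvec'],float).ravel()
        T=np.eye(4);T[:3,:3]=R.T;T[:3,3]=-R.T@t
    else:
        r=o['tcp_rot'];from scipy.spatial.transform import Rotation as Ro
        B=np.eye(4);B[:3,:3]=Ro.from_euler('xyz',r).as_matrix();B[:3,3]=o['tcp_pos'];T=B@np.array(c['hand_eye'])
    z=c['range_z'].astype(float);v,u=np.mgrid[:420,:560]
    P=np.stack([(u-c['cx'])/c['fx']*z,(v-c['cy'])/c['fy']*z,z],-1)@T[:3,:3].T+T[:3,3]
    P[z==0]=np.nan
    return c['pixels'],P,c,T
def save(n,im): cv2.imwrite('pics/'+n,im[...,::-1])
E
python3 - <<'E'
from h import *
print(arm.get_obs())
for n in('scene','top'):
    p,P,c,T=cam(n); np.savez(n,p=p,P=P); save(n+'.png',p); print(n,T[:3,3],c['fx'])
E
```

```text
{'t': 0.0, 'joint_pos': array([-1.47298357e+00,  1.51005821e-01,  1.43801620e+00, -2.84036679e-05,
        1.55382948e+00, -1.33978208e-01]), 'joint_velocities': array([-0.0005245 ,  0.00043428,  0.00070768,  0.00012057,  0.00107322,
        0.0013778 ]), 'joint_torque': array([-2.20086731e-03, -7.13040733e+01, -5.70882332e+01, -3.66942804e-04,
        8.67627910e-03, -4.61578236e-05]), 'tcp_pos': array([ 0.13204871, -0.55937389,  0.23067157]), 'tcp_rot': array([-3.14034129e+00, -1.40009411e-04,  2.31791372e-01]), 'force': array([-0.2109738 ,  0.1523634 , -0.32737161]), 'moment': array([-0.03003965,  0.0377506 ,  0.01330154]), 'finger_force': 0.0, 'finger_gap': 0.08555736836767212}
scene [ 0.94742515 -0.54672699  0.65142577] 411.00872514454335
top [ 0.37177368 -0.00133007  1.00141975] 511.92992045927355
```

View pics/top.png

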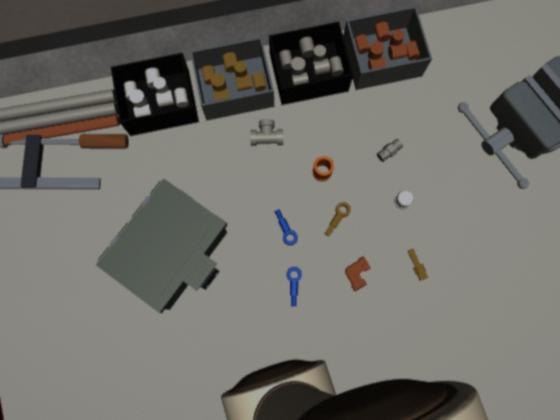

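View pics/scene.png

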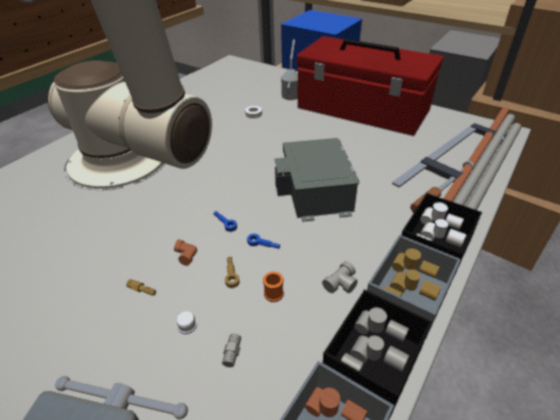

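The top view shows these candidates: a brass part with an eye at (343,209) and its tail at (329,233); blue lookalikes at (287,228) and (294,285); and a plain brass hose tail at (418,265), which has no eye. I choose the brass one at (338,218). The box's tab is at (203,272).

Run:
```python
from h import *
d=np.load('top.npz');p,P=d['p'],d['P']
save('crop.png',cv2.resize(p[150:300,80:370],None,fx=2.7,fy=2.7,interpolation=cv2.INTER_CUBIC))
hsv=cv2.cvtColor(p,cv2.COLOR_RGB2HSV)
# banjo mask by height
z=P[...,2]
print('table',np.nanmedian(z[280:300,200:280]))
m=np.zeros(z.shape,bool); m[195:242,315:360]=True
m&=(hsv[...,1]>120)
q=P[m]; q=q[np.isfinite(q[:,0])]
print(len(q),q.min(0),q.max(0))
c=q[:,:2].mean(0);w,V=np.linalg.eigh(np.cov((q[:,:2]-c).T));a=V[:,1]
s=(q[:,:2]-c)@a;n=(q[:,:2]-c)@V[:,0]
print(c,a,s.min(),s.max(),n.min(),n.max())
for lo in np.arange(-.04,.04,.01):
    k=(s>=lo)&(s<lo+.01)
    if k.any(): print(lo,k.sum(),np.ptp(n[k]),n[k].mean(),np.median(q[k,2]))
# lid
m=(z>.08)&(z<.1);m[:150]=0;m[320:]=0;m[:,:90]=0;m[:,240:]=0
q=P[m];print(len(q),np.median(q[:,2]))
r=cv2.minAreaRect((q[:,:2]*1000).astype(np.float32));print(r,cv2.boxPoints(r))
for uv in [(203,272),(215,265),(199,290),(226,224),(161,311),(165,181),(98,264)]: print(uv,P[uv[1],uv[0]])
```

```text
table -0.0006124266946541113
216 [ 0.51411658 -0.18251547  0.0050219 ] [ 0.57008919 -0.12563885  0.01856379]
[ 0.54340701 -0.15571563] [-0.70278686  0.71140047] -0.0324732009156105 0.04020756664514116 -0.0126875387658724 0.012924211927684335
-0.04 9 0.01145822397872695 4.229845586620563e-05 0.012083897561822377
-0.03 36 0.024562807961969895 0.00018797103568100814 0.013177121301373829
-0.019999999999999997 30 0.025611750693556735 -0.00043650429120119634 0.01303134079948065
-0.009999999999999995 37 0.014091333019094057 -0.00014577773139039417 0.01292682957005542
6.938893903907228e-18 33 0.01272796597382254 7.208039054708264e-05 0.013203423328408292
0.010000000000000009 30 0.012043913535698003 0.00042201598762306805 0.012655278142641224
0.02000000000000001 20 0.007607391137739763 -0.00032919967483680543 0.011288214954595421
0.030000000000000006 19 0.007215756073214166 0.0002546751671285014 0.010746058253114144
9532 0.09111716007520143
((540.99267578125, 169.01658630371094), (180.32962036132812, 197.03285217285156), 42.12116622924805) [[408.03986  181.61539 ]
 [540.18994   35.470585]
 [673.9455   156.41779 ]
 [541.7954   302.5626  ]]
(203, 272) [0.48452314 0.11356018 0.08952506]
(215, 265) [0.49196478 0.09019625 0.09118408]
(199, 290) [ 0.46329658  0.13921151 -0.0028873 ]
(226, 224) [0.56164165 0.05706491 0.0862438 ]
(161, 311) [0.43340577 0.19827253 0.08795554]
(165, 181) [0.66444944 0.15138908 0.08951705]
(98, 264) [0.53854772 0.29398059 0.09015674]
```

View pics/crop.png

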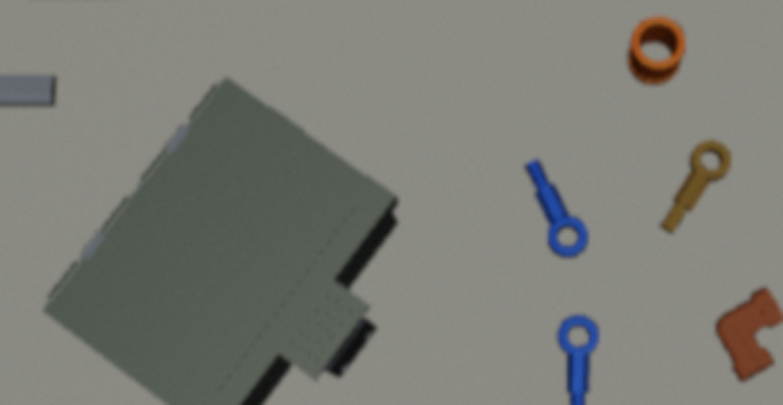

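The crop confirms it: brass, round eye at the upper right, tail at the lower left. The lid's tab is at crop (320,330). I'm shutting the fingers and heading for the tab.

Call:
{"fn": "move_arm", "kwargs": {
  "hand": [0,0,0,0,0,0,0,0,0,0,0,0],
  "linear": [
    [0.022,0.042,-0.002],
    [0.022,0.042,-0.002],
    [0.022,0.042,-0.002],
    [0.022,0.042,-0.002],
    [0.022,0.042,-0.002],
    [0.022,0.042,-0.002],
    [0.022,0.042,-0.002],
    [0.022,0.042,-0.002],
    [0.022,0.042,-0.002],
    [0.022,0.042,-0.002],
    [0.022,0.042,-0.002],
    [0.022,0.042,-0.002]
  ],
  "roll": [0.042,0.042,0.042,0.042,0.042,0.042,0.042,0.042,0.042,0.042,0.042,0.042],
  "newtons": 20
}}

```text
t: 1.6
tcp_pos: [0.3964, -0.054, 0.2072]
tcp_rot: [3.142, -0.0, 0.737]
force: [1.1, -0.7, 0.1]
finger_gap: -0.0002
finger_force: 0.0
```

Run:
```python
from h import *
o=arm.get_obs();print(o['t'],o['tcp_pos'],o['tcp_rot'],o['joint_pos'])
p,P,c,T=cam('wrist');np.savez('w1',p=p,P=P);save('w1.png',p);print(T)
```

```text
1.6 [ 0.39643494 -0.05402162  0.20717019] [ 3.14152099e+00 -4.66811846e-05  7.37228349e-01] [-3.28590827e-01 -2.15768030e-01  1.84075460e+00  6.19455091e-06
  1.51652078e+00  5.04976816e-01]
[[ 6.72699547e-01 -6.98857419e-01 -2.43050668e-01  4.58235009e-01]
 [-7.39915749e-01 -6.35396869e-01 -2.20897042e-01  3.60673502e-03]
 [-5.80965316e-05  3.28434357e-01 -9.44526797e-01  3.50348968e-01]
 [ 0.00000000e+00  0.00000000e+00  0.00000000e+00  1.00000000e+00]]
```

View pics/w1.png

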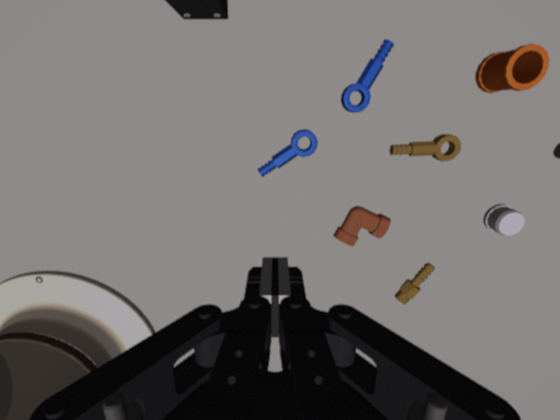

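The wrist view shows the brass banjo at (391–460,148), with its eye to the right at (446,147). The blue lookalikes are at (290,150) and (370,75), and the latch housing is at the top edge (205,8). I'm refining the banjo's position from this image and moving over the tab.

Run:
```python
from h import *
d=np.load('w1.npz');p,P=d['p'],d['P']
hsv=cv2.cvtColor(p,cv2.COLOR_RGB2HSV)
m=np.zeros(p.shape[:2],bool);m[125:170,382:468]=True;m&=(hsv[...,1]>90)
q=P[m];q=q[np.isfinite(q[:,0])];c=q[:,:2].mean(0);w,V=np.linalg.eigh(np.cov((q[:,:2]-c).T));a=V[:,1];a*=np.sign(a[1])
s=(q[:,:2]-c)@a;print(len(q),c,a,s.min(),s.max(),c+a*(s.max()-.034),c+a*(s.min()+.042),np.percentile(q[:,2],[5,50,95]))
```

```text
935 [ 0.54531572 -0.15442259] [-0.70172112  0.71245173] -0.03288796762870359 0.042668764526845704 [ 0.53923266 -0.14824652] [ 0.53892161 -0.14793071] [0.00795735 0.01380242 0.01560712]
```

Call:
{"fn": "move_arm", "kwargs": {
  "hand": [0,0,0,0,0,0,0],
  "linear": [
    [0.02,0.04,-0.015],
    [0.02,0.04,-0.015],
    [0.02,0.04,-0.015],
    [0.02,0.034,-0.015],
    [0.011,0.02,-0.015],
    [0,0,-0.015],
    [0,0,-0.01]
  ],
  "roll": [0,0,0,0,0,0,0]
}}

```text
t: 2.52
tcp_pos: [0.4865, 0.118, 0.1062]
tcp_rot: [-3.141, 0.001, 0.736]
force: [-0.4, 0.7, -0.6]
finger_gap: -0.0
finger_force: 0.0
```

Call:
{"fn": "move_arm", "kwargs": {
  "hand": [0,0,0,0,0],
  "linear": [
    [0,0.001,-0.01],
    [0,0,-0.004],
    [0,0,-0.002],
    [0,0,-0.001],
    [0,0,0]
  ],
  "roll": [0,0,0,0,0]
}}

```text
t: 3.15
tcp_pos: [0.4871, 0.1191, 0.0908]
tcp_rot: [3.141, -0.0, 0.736]
force: [-4.1, -1.4, 5.2]
finger_gap: 0.0001
finger_force: 2.7
```

Call:
{"fn": "move_arm", "kwargs": {
  "hand": [0,0,0],
  "linear": [
    [0,0,-0.001],
    [0,0,-0.001],
    [0,0,0]
  ],
  "roll": [0,0,0]
}}

```text
t: 3.52
tcp_pos: [0.4872, 0.1192, 0.0889]
tcp_rot: [3.141, -0.0, 0.736]
force: [-3.9, -2.0, 5.8]
finger_gap: -0.0003
finger_force: 2.8
```

Call:
{"fn": "move_arm", "kwargs": {
  "hand": [0,0],
  "linear": [
    [0,0,-0.001],
    [0,0,0]
  ],
  "roll": [0,0]
}}

```text
t: 3.78
tcp_pos: [0.4872, 0.1192, 0.0879]
tcp_rot: [3.141, -0.0, 0.736]
force: [-4.6, -2.9, 5.6]
finger_gap: -0.0001
finger_force: 2.9
```

Call:
{"fn": "move_arm", "kwargs": {
  "hand": [0,0],
  "linear": [
    [0,0,-0.001],
    [0,0,0]
  ],
  "roll": [0,0]
}}

```text
t: 4.03
tcp_pos: [0.4872, 0.1192, 0.0869]
tcp_rot: [3.141, -0.0, 0.736]
force: [-3.0, -1.6, 5.4]
finger_gap: -0.0003
finger_force: 2.8
```

Call:
{"fn": "move_arm", "kwargs": {
  "hand": [0,0],
  "linear": [
    [0,0,-0.001],
    [0,0,0]
  ],
  "roll": [0,0]
}}

```text
t: 4.28
tcp_pos: [0.4872, 0.1192, 0.0858]
tcp_rot: [3.141, -0.0, 0.736]
force: [-1.9, -2.8, 5.1]
finger_gap: 0.0
finger_force: 2.4
```

Call:
{"fn": "move_arm", "kwargs": {
  "hand": [0,0],
  "linear": [
    [0,0,-0.0007],
    [0,0,0]
  ],
  "roll": [0,0]
}}

```text
t: 4.53
tcp_pos: [0.4872, 0.1192, 0.0851]
tcp_rot: [3.141, -0.0, 0.736]
force: [-4.0, -1.8, 5.7]
finger_gap: -0.0
finger_force: 3.0
```

Call:
{"fn": "move_arm", "kwargs": {
  "hand": [0,0],
  "linear": [
    [0,0,-0.0008],
    [0,0,0]
  ],
  "roll": [0,0]
}}

```text
t: 4.78
tcp_pos: [0.4872, 0.1192, 0.0843]
tcp_rot: [3.141, -0.0, 0.736]
force: [-2.8, -2.6, 5.4]
finger_gap: 0.0002
finger_force: 3.0
```

Call:
{"fn": "move_arm", "kwargs": {
  "hand": [0,0],
  "linear": [
    [0,0,-0.0007],
    [0,0,0]
  ],
  "roll": [0,0]
}}

```text
t: 5.03
tcp_pos: [0.4872, 0.1192, 0.0836]
tcp_rot: [3.141, -0.0, 0.736]
force: [-3.6, -2.0, 6.4]
finger_gap: -0.0003
finger_force: 3.0
```

Call:
{"fn": "move_arm", "kwargs": {
  "hand": [0,0],
  "linear": [
    [0,0,-0.0007],
    [0,0,0]
  ],
  "roll": [0,0]
}}

```text
t: 5.28
tcp_pos: [0.4872, 0.1192, 0.0829]
tcp_rot: [3.141, -0.0, 0.736]
force: [-2.0, -2.6, 6.0]
finger_gap: 0.0002
finger_force: 3.0
```

Call:
{"fn": "move_arm", "kwargs": {
  "hand": [0,0],
  "linear": [
    [0,0,-0.0007],
    [0,0,0]
  ],
  "roll": [0,0]
}}

```text
t: 5.52
tcp_pos: [0.4873, 0.1192, 0.0825]
tcp_rot: [3.141, -0.001, 0.736]
force: [-5.2, -2.6, 10.4]
finger_gap: -0.0004
finger_force: 5.1
```

Call:
{"fn": "move_arm", "kwargs": {
  "hand": [0,0],
  "linear": [
    [0,0,-0.0006],
    [0,0,0]
  ],
  "roll": [0,0]
}}

```text
t: 5.78
tcp_pos: [0.4873, 0.1192, 0.0822]
tcp_rot: [3.141, -0.001, 0.736]
force: [-6.7, -3.0, 14.7]
finger_gap: -0.0003
finger_force: 7.7
```

That's the firm stop, so the press has passed the click. I'm letting go upwards and backing off to the front.

Call:
{"fn": "move_arm", "kwargs": {
  "hand": [0,0,0,0,0,0,0],
  "linear": [
    [0,0,0.004],
    [0,0,0.005],
    [0,0,0.006],
    [-0.01,-0.009,0.01],
    [-0.02,-0.018,0.01],
    [-0.025,-0.022,0.01],
    [0,-0.02,0.01]
  ],
  "roll": [0,0,0,0,0,0,0]
}}

```text
t: 6.65
tcp_pos: [0.4302, 0.0496, 0.1367]
tcp_rot: [-3.142, -0.0, 0.736]
force: [0.8, -1.2, -0.7]
finger_gap: 0.0002
finger_force: 0.0
```

Run:
```python
from h import *
o=arm.get_obs();print(o['t'],o['tcp_pos'],o['force'])
p,P,c,T=cam('top')
m=(P[...,2]>.1);m[:150]=0;m[330:]=0;m[:,:60]=0;m[:,260:]=0
q=P[m];print(len(q),q.max(0) if len(q) else 0, np.percentile(q,[5,50,95],axis=0) if len(q) else 0)
save('t2.png',p)
```

```text
6.65 [0.43021338 0.04961088 0.13672341] [ 0.82369979 -1.19538745 -0.69012473]
16047 [0.66152612 0.29108587 0.52560581] [[0.38788671 0.01576815 0.12000097]
 [0.44436487 0.08707073 0.49930455]
 [0.60221213 0.23441794 0.5174319 ]]
```

Call:
{"fn": "move_arm", "kwargs": {
  "hand": [0.045,0.045,0.045,0.045,0.045,0.045,0.045,0.045,0.045,0.045,0.045],
  "linear": [
    [0.011,-0.02,0],
    [0.011,-0.02,0],
    [0.011,-0.02,0],
    [0.011,-0.02,0],
    [0.011,-0.02,0],
    [0.011,-0.02,0],
    [0.011,-0.02,0],
    [0.011,-0.02,0],
    [0.011,-0.02,0],
    [0.01,-0.018,0],
    [0,0,0]
  ],
  "roll": [-0.153,-0.153,-0.153,-0.153,-0.153,-0.153,-0.153,-0.153,-0.153,-0.15,0]
}}

```text
t: 8.07
tcp_pos: [0.5408, -0.1484, 0.1359]
tcp_rot: [3.141, 0.001, -0.793]
force: [0.1, 0.2, -0.5]
finger_gap: 0.0448
finger_force: 0.0
```

Run:
```python
from h import *
o=arm.get_obs();print(o['t'],o['tcp_pos'],o['tcp_rot'],o['joint_pos'])
p,P,c,T=cam('wrist');p2=cam('top')[0]
save('w2.png',np.hstack([cv2.resize(p,(480,360)),p2[140:320,60:220].repeat(2,0).repeat(2,1)]))
tp=T.copy();q=np.linalg.inv(T)@np.r_[o['tcp_pos'],1];print('tcp px',c['fx']*q[0]/q[2]+c['cx'],c['fy']*q[1]/q[2]+c['cy'])
hsv=cv2.cvtColor(p,cv2.COLOR_RGB2HSV)
m=(hsv[...,1]>90)&(np.hypot(P[...,0]-.543,P[...,1]+.155)<.05)&(P[...,2]>.004)&(P[...,2]<.03)
q=P[m];c=q[:,:2].mean(0);w,V=np.linalg.eigh(np.cov((q[:,:2]-c).T));a=V[:,1];a*=np.sign(a[1]);s=(q[:,:2]-c)@a
print(len(q),c,a,c+a*(s.max()-.034),c+a*(s.min()+.042))
```

```text
8.075 [ 0.54084411 -0.14835896  0.13585262] [ 3.14146699e+00  5.29949336e-04 -7.92604540e-01] [-4.05146524e-01  1.72173590e-01  1.60802100e+00  8.57498458e-05
  1.36193621e+00  1.95823651e+00]
tcp px 274.1173083754052 268.983924241945
1156 [ 0.54581378 -0.15634734] [-0.70389976  0.71029932] [ 0.53945444 -0.14993019] [ 0.53872339 -0.14919248]
```

View pics/w2.png

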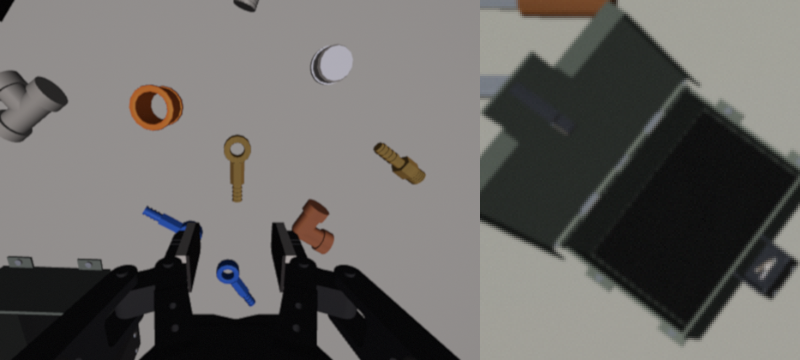

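The lid is open (right panel), and the banjo lies between the fingers at (237,165) with clear room around it. I'm descending and gripping.

Call:
{"fn": "move_arm", "kwargs": {
  "hand": [0.04,0.04,0.04,0.04,0.04,0.04,0.04,0,0,0,0],
  "linear": [
    [-0.001,-0.001,-0.03],
    [-0.001,0,-0.03],
    [0,0,-0.03],
    [0,0,-0.025],
    [0,0,-0.01],
    [0,0,-0.006],
    [0,0,0],
    [0,0,0],
    [0,0,0],
    [0,0,0],
    [0,0,0]
  ],
  "roll": [0,0,0,0,0,0,0,0,0,0,0],
  "newtons": 40
}}

```text
t: 9.55
tcp_pos: [0.5394, -0.1488, 0.006]
tcp_rot: [-3.141, -0.001, -0.791]
force: [-1.0, -0.5, 6.7]
finger_gap: 0.0135
finger_force: 39.0
```

Call:
{"fn": "move_arm", "kwargs": {
  "hand": [0,0,0,0,0,0,0,0,0,0,0,0],
  "linear": [
    [0,0,0.02],
    [0,0,0.04],
    [0,0,0.045],
    [0,0,0.045],
    [0,0.02,0.01],
    [0,0.04,0],
    [0.001,0.04,0],
    [0.001,0.04,0],
    [0.001,0.04,0],
    [0.001,0.04,0],
    [0.001,0.04,0],
    [0,0,0]
  ],
  "roll": [0,0,0,0,0,0,0,0,0,0,0,0]
}}

```text
t: 11.05
tcp_pos: [0.5433, 0.1141, 0.1643]
tcp_rot: [3.141, 0.001, -0.788]
force: [0.5, -0.4, -1.9]
finger_gap: 0.0135
finger_force: 39.4
```

Run:
```python
from h import *
o=arm.get_obs();print(o['t'],o['tcp_pos'],o['tcp_rot'],o['finger_gap'],o['finger_force'],o['force'])
p,P,c,T=cam('scene')
save('s2.png',cv2.resize(p[40:260,200:400],None,fx=2.7,fy=2.7))
p,P,c,T=cam('top');np.savez('top3',p=p,P=P)
ex=np.array([.742,.671]);h=np.array([.604,.226])
z=P[...,2];m=(z>.1);m[:150]=0;m[330:]=0;m[:,:60]=0;m[:,260:]=0
q=P[m];X=(q[:,:2]-h)@ex;k=X>-.01
for lo in np.arange(.1,.28,.02):
    s=k&(q[:,2]>lo)&(q[:,2]<lo+.02)
    if s.any():print(round(lo,2),s.sum(),np.percentile(X[s],[5,50,95]))
```

```text
11.05 [0.54328124 0.11414063 0.16428411] [ 3.14116998e+00  1.10817563e-03 -7.87999282e-01] 0.01353284132757924 39.433806985616684 [ 0.45749173 -0.42136716 -1.94265702]
```

View pics/s2.png

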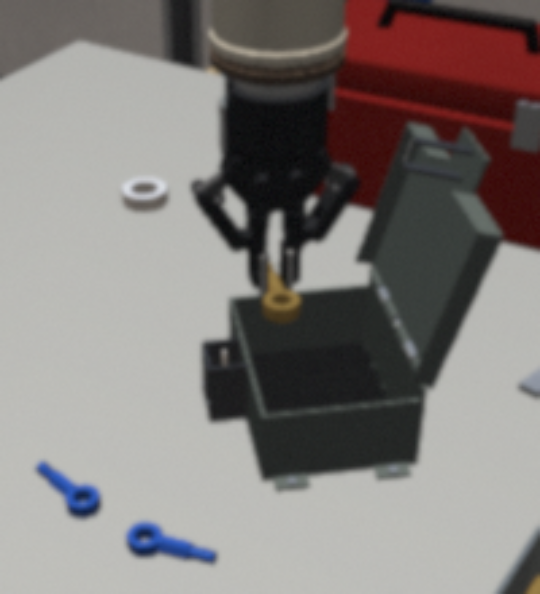

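The banjo is held at (282,298) above the box, and the lid stands open behind it. I'm centring over the box and lowering the fitting.

Call:
{"fn": "move_arm", "kwargs": {
  "hand": [0,0,0,0,0,0,0,0,0,0],
  "linear": [
    [0.001,0.03,0],
    [0.001,0.028,0],
    [0,0,0],
    [0,0,-0.03],
    [0,0,-0.035],
    [0,0,-0.035],
    [0,0,-0.03],
    [0,0,-0.01],
    [0,0,-0.006],
    [0,0,-0.002]
  ],
  "roll": [0,0,0,0,0,0,0,0,0,0]
}}

```text
t: 12.4
tcp_pos: [0.5465, 0.1692, 0.0177]
tcp_rot: [-3.141, -0.001, -0.791]
force: [-0.2, 0.2, -0.8]
finger_gap: 0.0135
finger_force: 39.5
```

Call:
{"fn": "move_arm", "kwargs": {
  "hand": [0,0,0,0],
  "linear": [
    [0,0,-0.002],
    [0,0,-0.002],
    [0,0,-0.001],
    [0,0,0]
  ],
  "roll": [0,0,0,0]
}}

```text
t: 12.9
tcp_pos: [0.5461, 0.1694, 0.0121]
tcp_rot: [-3.141, -0.0, -0.791]
force: [-0.7, 0.0, -0.6]
finger_gap: 0.0133
finger_force: 39.5
```

Call:
{"fn": "move_arm", "kwargs": {
  "hand": [0,0,0.035,0.035,0.035,0.035,0.035,0.035,0.035,0.035],
  "linear": [
    [0,0,-0.001],
    [0,0,0],
    [0,0,0],
    [0,0,0],
    [0,0,0],
    [0,0,0.01],
    [0,0,0.03],
    [0,0,0.04],
    [0,0,0.05],
    [0,0,0.05]
  ],
  "roll": [0,0,0,0,0,0,0,0,0,0]
}}

```text
t: 14.15
tcp_pos: [0.5458, 0.1694, 0.1934]
tcp_rot: [-3.141, -0.0, -0.791]
force: [-0.4, 1.0, 0.4]
finger_gap: 0.0351
finger_force: 0.0
```

Run:
```python
from h import *
o=arm.get_obs();print(o['t'],o['tcp_pos'],o['tcp_rot'],o['joint_pos'],o['force'])
p,P,c,T=cam('wrist');save('w4.png',p)
```

```text
14.15 [0.54577208 0.16935393 0.19340945] [-3.14112752e+00 -2.78144436e-04 -7.91200821e-01] [1.66053410e-01 1.58183658e-01 1.50509330e+00 4.05709612e-05
 1.47777524e+00 2.52804674e+00] [-0.39073625  1.02983909  0.38110967]
```

View pics/w4.png

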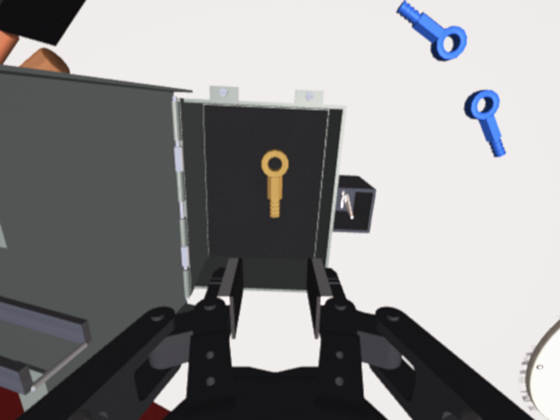

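The banjo lies in the box at (275,185), clear of the walls, and the lid stands open on the left. I'm shutting the fingers, rising, turning, and going over behind the lid.

Call:
{"fn": "move_arm", "kwargs": {
  "hand": [0,0,0,0,0,0,0,0,0,0,0,0],
  "linear": [
    [0,0,0.03],
    [0,0,0.04],
    [0,0,0.035],
    [0,0,0],
    [0,0,0],
    [0,0,0],
    [0,0,0],
    [0.02,0.019,0],
    [0.03,0.028,0],
    [0.03,0.028,0],
    [0.03,0.028,0],
    [0.01,0.01,0]
  ],
  "roll": [0.153,0.153,0.153,0.153,0.153,0.153,0.153,0.153,0.153,0.15,0,0],
  "newtons": 20
}}

```text
t: 15.7
tcp_pos: [0.667, 0.2837, 0.2952]
tcp_rot: [-3.141, 0.001, 0.737]
force: [-0.2, -0.7, -0.3]
finger_gap: -0.0001
finger_force: 0.0
```

Run:
```python
from h import *
o=arm.get_obs();print(o['t'],o['tcp_pos'],o['tcp_rot'],o['joint_pos'],o['force'])
p,P,c,T=cam('scene')
save('s3.png',cv2.resize(p[20:240,220:420],None,fx=2.7,fy=2.7))
ex=np.array([.742,.671]);ey=np.array([-.671,.742]);h=np.array([.604,.226])
X=(P[...,:2]-h)@ex;Y=(P[...,:2]-h)@ey;z=P[...,2]
m=(X>-.03)&(X<.08)&(abs(Y)<.11)&(z>.07)&(z<.27)
for lo in np.arange(.08,.27,.02):
    s=m&(z>lo)&(z<lo+.02)
    if s.any():print(round(lo,2),s.sum(),np.percentile(X[s],[5,50,95]).round(3),np.percentile(Y[s],[2,98]).round(3))
```

```text
15.7 [0.66695583 0.28374003 0.2952365 ] [-3.14100454e+00  7.83895367e-04  7.36658493e-01] [2.95983402e-01 4.72617108e-01 8.94675907e-01 2.01759828e-04
 1.77525950e+00 1.13016234e+00] [-0.23516528 -0.72953251 -0.26978576]
0.08 294 [-0.007  0.002  0.006] [-0.101  0.096]
0.1 356 [-0.007  0.008  0.012] [-0.101  0.097]
0.12 383 [-0.002  0.014  0.018] [-0.101  0.097]
0.14 388 [0.004 0.02  0.023] [-0.101  0.098]
0.16 408 [0.01  0.026 0.03 ] [-0.101  0.097]
0.18 399 [0.015 0.031 0.035] [-0.101  0.098]
0.2 304 [0.02  0.036 0.041] [-0.101  0.098]
0.22 432 [0.016 0.036 0.046] [-0.1    0.095]
0.24 165 [-0.002  0.048  0.053] [-0.032  0.026]
0.26 18 [0.    0.005 0.013] [-0.008  0.004]
```

View pics/s3.png

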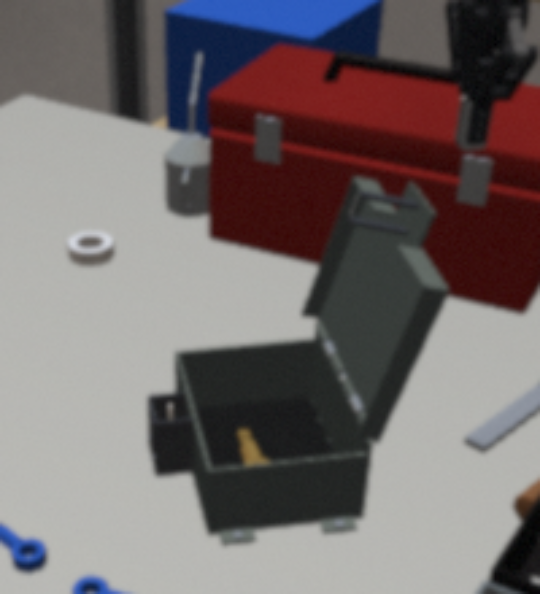

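The lid is open with the banjo inside at crop (250,445). The closed fingers are behind and above the lid's tab, in front of the toolbox. I'm working out the closing arc.

Run:
```python
import numpy as np
ex=np.array([.742,.671]);ey=np.array([-.671,.742]);h=np.array([.605,.227])
d=np.radians
W=[(.0855,.240)]
for th in [106,100,95,90,85,80,75,70,65,60,55,50,45,40,35,30,25,20,15,10,7,4]:
    r=162+6*np.clip((90-th)/45,0,1)
    x=-r*np.cos(d(th))+3*np.sin(d(th))+11; z=88+r*np.sin(d(th))+3*np.cos(d(th))
    if th>100: x+=6
    W.append((x/1e3,z/1e3))
prev=np.array([.667,.2837,.295])
for w in W:
    p=np.r_[h+ex*w[0]-ey*.002,w[1]];print((p-prev).round(3).tolist(),p.round(3));prev=prev+(p-prev).round(3)
```

```text
[0.003, -0.001, -0.055] [0.67  0.283 0.24 ]
[-0.016, -0.014, 0.003] [0.654 0.269 0.243]
[-0.016, -0.015, 0.004] [0.638 0.254 0.247]
[-0.011, -0.009, 0.002] [0.627 0.244 0.249]
[-0.01, -0.01, 0.001] [0.617 0.235 0.25 ]
[-0.011, -0.009, 0.0] [0.606 0.225 0.25 ]
[-0.01, -0.01, -0.001] [0.596 0.216 0.249]
[-0.011, -0.009, -0.002] [0.585 0.206 0.247]
[-0.01, -0.01, -0.003] [0.575 0.197 0.244]
[-0.01, -0.009, -0.005] [0.565 0.188 0.239]
[-0.01, -0.009, -0.006] [0.555 0.179 0.233]
[-0.01, -0.008, -0.007] [0.545 0.17  0.226]
[-0.009, -0.008, -0.008] [0.536 0.162 0.218]
[-0.008, -0.008, -0.009] [0.528 0.155 0.209]
[-0.008, -0.007, -0.011] [0.52  0.148 0.198]
[-0.006, -0.006, -0.011] [0.514 0.142 0.187]
[-0.006, -0.005, -0.012] [0.508 0.136 0.175]
[-0.006, -0.005, -0.013] [0.502 0.132 0.162]
[-0.004, -0.004, -0.014] [0.498 0.128 0.148]
[-0.003, -0.003, -0.014] [0.495 0.125 0.134]
[-0.003, -0.002, -0.014] [0.492 0.122 0.12 ]
[-0.001, -0.001, -0.009] [0.491 0.121 0.111]
[-0.001, -0.001, -0.008] [0.49  0.121 0.103]
```

Call:
{"fn": "move_arm", "kwargs": {
  "hand": [0,0,0,0,0,0,0,0],
  "linear": [
    [0.003,-0.001,-0.027],
    [0,0,-0.028],
    [-0.016,-0.014,0.003],
    [-0.008,-0.008,0.002],
    [-0.008,-0.007,0.002],
    [-0.011,-0.009,0.002],
    [-0.01,-0.01,0.001],
    [-0.011,-0.009,0]
  ],
  "roll": [0,0,0,0,0,0,0,0]
}}

```text
t: 16.75
tcp_pos: [0.6046, 0.2238, 0.2512]
tcp_rot: [3.141, -0.0, 0.736]
force: [5.2, 1.2, -1.8]
finger_gap: 0.0001
finger_force: 2.2
```

Contact force is about 5 N and directed backwards, so the lid is being pushed. Continuing along the arc.

Call:
{"fn": "move_arm", "kwargs": {
  "hand": [0,0,0,0,0,0,0],
  "linear": [
    [-0.01,-0.01,-0.001],
    [-0.011,-0.009,-0.002],
    [-0.01,-0.01,-0.003],
    [-0.01,-0.009,-0.005],
    [-0.01,-0.009,-0.006],
    [-0.01,-0.008,-0.007],
    [-0.009,-0.008,-0.008]
  ],
  "roll": [0,0,0,0,0,0,0]
}}

```text
t: 17.62
tcp_pos: [0.5347, 0.1609, 0.2192]
tcp_rot: [3.141, -0.001, 0.736]
force: [5.8, 3.8, 0.1]
finger_gap: -0.0002
finger_force: 2.4
```

Call:
{"fn": "move_arm", "kwargs": {
  "hand": [0,0,0,0,0],
  "linear": [
    [-0.008,-0.008,-0.009],
    [-0.008,-0.007,-0.011],
    [-0.006,-0.006,-0.011],
    [-0.006,-0.005,-0.012],
    [-0.006,-0.005,-0.013]
  ],
  "roll": [0,0,0,0,0]
}}

```text
t: 18.25
tcp_pos: [0.5008, 0.1298, 0.1632]
tcp_rot: [3.141, -0.001, 0.736]
force: [6.9, 1.4, 2.8]
finger_gap: 0.0002
finger_force: 2.9
```

Call:
{"fn": "move_arm", "kwargs": {
  "hand": [0,0,0,0,0,0],
  "linear": [
    [-0.004,-0.004,-0.014],
    [-0.003,-0.003,-0.014],
    [-0.003,-0.002,-0.014],
    [-0.001,-0.001,-0.009],
    [-0.001,-0.001,-0.008],
    [0,0,0]
  ],
  "roll": [0,0,0,0,0,0]
}}

```text
t: 19.0
tcp_pos: [0.4887, 0.1189, 0.1038]
tcp_rot: [3.142, 0.001, 0.736]
force: [-0.1, -2.0, 6.1]
finger_gap: 0.0001
finger_force: 2.5
```

Call:
{"fn": "move_arm", "kwargs": {
  "hand": [0,0,0,0,0],
  "linear": [
    [0,0,-0.005],
    [0,0,-0.004],
    [0,0,-0.003],
    [0,0,-0.002],
    [0,0,0]
  ],
  "roll": [0,0,0,0,0]
}}

```text
t: 19.62
tcp_pos: [0.4886, 0.1189, 0.0902]
tcp_rot: [3.142, 0.001, 0.736]
force: [-1.9, -3.1, 5.9]
finger_gap: -0.0001
finger_force: 2.7
```

Call:
{"fn": "move_arm", "kwargs": {
  "hand": [0,0],
  "linear": [
    [0,0,-0.001],
    [0,0,0]
  ],
  "roll": [0,0]
}}

```text
t: 19.88
tcp_pos: [0.4887, 0.119, 0.0893]
tcp_rot: [3.142, 0.001, 0.736]
force: [-2.7, -4.2, 5.7]
finger_gap: 0.0002
finger_force: 2.7
```

Call:
{"fn": "move_arm", "kwargs": {
  "hand": [0,0],
  "linear": [
    [0,0,-0.001],
    [0,0,0]
  ],
  "roll": [0,0]
}}

```text
t: 20.12
tcp_pos: [0.4887, 0.1189, 0.0884]
tcp_rot: [3.141, 0.001, 0.736]
force: [-1.9, -4.4, 6.2]
finger_gap: 0.0001
finger_force: 2.8
```

Call:
{"fn": "move_arm", "kwargs": {
  "hand": [0,0],
  "linear": [
    [0,0,-0.001],
    [0,0,0]
  ],
  "roll": [0,0]
}}

```text
t: 20.38
tcp_pos: [0.4887, 0.1189, 0.0873]
tcp_rot: [3.141, 0.001, 0.736]
force: [-1.5, -3.7, 4.5]
finger_gap: -0.0003
finger_force: 2.8
```

Call:
{"fn": "move_arm", "kwargs": {
  "hand": [0,0],
  "linear": [
    [0,0,-0.0008],
    [0,0,0]
  ],
  "roll": [0,0]
}}

```text
t: 20.62
tcp_pos: [0.4887, 0.119, 0.0866]
tcp_rot: [3.142, 0.001, 0.736]
force: [-2.1, -3.7, 5.3]
finger_gap: -0.0
finger_force: 2.9
```

Call:
{"fn": "move_arm", "kwargs": {
  "hand": [0,0],
  "linear": [
    [0,0,-0.0008],
    [0,0,0]
  ],
  "roll": [0,0]
}}

```text
t: 20.88
tcp_pos: [0.4887, 0.119, 0.0858]
tcp_rot: [3.141, 0.001, 0.736]
force: [-2.1, -3.8, 5.0]
finger_gap: -0.0001
finger_force: 2.6
```

Call:
{"fn": "move_arm", "kwargs": {
  "hand": [0,0],
  "linear": [
    [0,0,-0.0008],
    [0,0,0]
  ],
  "roll": [0,0]
}}

```text
t: 21.12
tcp_pos: [0.4887, 0.119, 0.085]
tcp_rot: [3.142, 0.001, 0.736]
force: [-1.1, -2.8, 5.2]
finger_gap: 0.0001
finger_force: 2.6
```

Call:
{"fn": "move_arm", "kwargs": {
  "hand": [0,0],
  "linear": [
    [0,0,-0.0008],
    [0,0,0]
  ],
  "roll": [0,0]
}}

```text
t: 21.38
tcp_pos: [0.4887, 0.119, 0.0842]
tcp_rot: [3.142, 0.001, 0.736]
force: [-2.6, -2.8, 5.9]
finger_gap: 0.0005
finger_force: 2.9
```

Call:
{"fn": "move_arm", "kwargs": {
  "hand": [0,0],
  "linear": [
    [0,0,-0.0008],
    [0,0,0]
  ],
  "roll": [0,0]
}}

```text
t: 21.62
tcp_pos: [0.4887, 0.119, 0.0834]
tcp_rot: [3.142, 0.001, 0.736]
force: [-0.7, -2.2, 5.9]
finger_gap: 0.0002
finger_force: 2.9
```

Call:
{"fn": "move_arm", "kwargs": {
  "hand": [0,0],
  "linear": [
    [0,0,-0.0007],
    [0,0,0]
  ],
  "roll": [0,0]
}}

```text
t: 21.88
tcp_pos: [0.4888, 0.119, 0.0828]
tcp_rot: [3.141, 0.001, 0.736]
force: [-2.1, -3.3, 6.4]
finger_gap: 0.0
finger_force: 3.7
```

Call:
{"fn": "move_arm", "kwargs": {
  "hand": [0,0],
  "linear": [
    [0,0,-0.0006],
    [0,0,0]
  ],
  "roll": [0,0]
}}

```text
t: 22.12
tcp_pos: [0.4888, 0.119, 0.0825]
tcp_rot: [3.141, 0.001, 0.736]
force: [-3.9, -3.3, 11.5]
finger_gap: 0.0003
finger_force: 5.9
```

Call:
{"fn": "move_arm", "kwargs": {
  "hand": [0,0],
  "linear": [
    [0,0,-0.0005],
    [0,0,0]
  ],
  "roll": [0,0]
}}

```text
t: 22.38
tcp_pos: [0.4888, 0.119, 0.0822]
tcp_rot: [3.141, 0.0, 0.736]
force: [-5.6, -4.7, 15.9]
finger_gap: 0.0001
finger_force: 8.2
```

Call:
{"fn": "move_arm", "kwargs": {
  "hand": [0,0,0,0,0,0],
  "linear": [
    [0,0,0.003],
    [0,0,0.004],
    [0,0,0.004],
    [0,0,0.004],
    [0,0,0.004],
    [0,0,0]
  ],
  "roll": [0,0,0,0,0,0]
}}

```text
t: 23.12
tcp_pos: [0.4891, 0.1194, 0.1005]
tcp_rot: [3.142, -0.0, 0.736]
force: [-0.2, -0.5, -0.3]
finger_gap: 0.0001
finger_force: 0.0
```

Zero force at 100 mm height, so the catch holds the lid. I'm backing away and checking.

Call:
{"fn": "move_arm", "kwargs": {
  "hand": [0,0,0,0,0,0,0,0,0,0],
  "linear": [
    [0,0,0.02],
    [-0.01,-0.02,0.03],
    [-0.01,-0.04,0.03],
    [-0.01,-0.04,0],
    [0,-0.04,0],
    [0,-0.04,0],
    [0,-0.04,0],
    [0,-0.03,0],
    [0,0,0],
    [0,0,0]
  ],
  "roll": [0,0,0,0,0,0,0,0,0,0]
}}

```text
t: 24.38
tcp_pos: [0.459, -0.1302, 0.1801]
tcp_rot: [-3.141, -0.0, 0.736]
force: [0.2, -0.7, 0.3]
finger_gap: -0.0002
finger_force: 0.0
```

Run:
```python
from h import *
o=arm.get_obs();print(o['t'],o['tcp_pos'],o['force'])
p,P,c,T=cam('scene');save('s4.png',p)
for uv in [(320,160),(300,150),(335,170)]: print(P[uv[1],uv[0]])
```

```text
24.375 [ 0.45898392 -0.13021712  0.18008202] [ 0.15131794 -0.65429017  0.25660559]
[0.55429395 0.18533889 0.09120104]
[0.49122984 0.19530645 0.09258272]
[0.60376397 0.16943952 0.09014242]
```

View pics/s4.png

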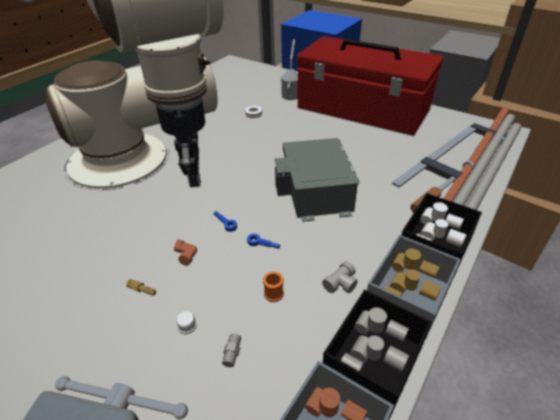

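The lid is shut at (320,165), with its top flat at 91 mm. The banjo is no longer on the bench, the other fittings are where they were, and the arm is clear.

```bash
python3 -c "
from bench import arm
print(arm.finish_job())"
```

```text
the job is handed in; nothing more can be done
None
```

The brass banjo fitting is in the parts box with the lid shut and held by its catch; the other fittings were left where they lay, and I handed the job in at about 24 s of the 72 s limit.

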